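# Key in the start sequence on the test bench's key deck

### The arm

A 7-joint arm with a two-finger parallel gripper is mounted at the origin on a cart in front of the work surface, level with it; the furniture and walls round the work are solid. World frame = base frame: x ahead of the robot, y to its left, z up, the work surface at z = 0. Lengths are in m, angles in degrees, forces in N, time in s.
With the tool pointing down it reaches from about 0.425 to 0.875 m from the base axis. Payload 4.7 kg.
Tool frame: the origin (TCP) lies on the centre line of the jaws, within the pads' length; the fingertips stand 8 mm ahead of it and the grasp point (between the pads) lies 11 mm behind it; z points along the fingers, x is the direction in which the jaws open and shut, and the axes are right-handed (so a half turn about z gives the same grasp; the last joint's range is limited). The gripper opens to 87 mm and grips with 3 to 60 N. Pads are 19 mm wide; open, the fingers measure 117 mm over their backs; the gripper's body (75 mm by 190 mm) begins 51 mm behind the grasp point.
Start: joints at [-75.797, 18.392, -4.016, 83.108, 1.295, 78.541, -3.26], TCP at [0.151, 0.632, 0.231] pointing down, gripper open.
Joint ranges: [-163.93, 163.93], [-17.29, 119.83], [-79.2, 71.16], [3.27, 140.29], [-89.18, 269.18], [5.43, 117.66], [-154.24, 154.24]. Speed limits (degrees/s): [147.25, 147.25, 180, 180, 180, 180, 180].

### API

Orientations are given as [roll, pitch, yaw] about the fixed x, y, z axes, in that order (R = Rz(yaw) Ry(pitch) Rx(roll)).
In Python, from cell import telemetry, read_camera, get_calibration, sign_off gives the robot as it stands. The module is installed in compiled form; this text tells all that it offers.
- The arm moves only by the tool carry_out, never from a script. Its arguments are lists of equal length, an entry for each row: "translation": the shift along the tool's x, y, z in cm, a list of three; "turn": the turn about the tool's z in rad; "gripper": the opening, from 0 (shut) to 1 (fully open). In form: {"translation": [[dx, dy, dz], ...], "turn": [turn, ...], "gripper": [gripper, ...]}. A call has 1 to 5 rows; each row is the pose to reach, as a shift and turn from the pose commanded when the call began, along the tool's axes at that moment; what a row does not reach only later rows make up. A row lasts 1/8 s, in which the tool goes at most 62.5 mm and 10.7 degrees, less where a joint would pass 70% of its speed; a pose out of reach is approached as far as the arm can. A call with a gripper value outside its range is refused whole. The fingers move at their own pace and stop on an object; "squeeze" is the grip in N (left out, the last holds). Time passes only in rows, so rows that repeat a pose let the fingers close. It gives the time, the measured TCP pose, the force and the opening at its end, in the units of the state.
- telemetry.get_obs(): the state, without advancing time (a new reading comes with each control period).
- read_camera(name): name is "scene" or "top" or "wrist"; returns the picture (384x512x3 uint8, red, green, blue); there is no depth.
- get_calibration(name): a dict with "fx", "fy", "cx", "cy" (pixels), "R" (3x3) and "t" (3): a world point X has camera coordinates R X + t. Camera axes: x right, y down, z forward; pixel columns grow to the right and rows downward; lengths in m; the calibration is good to about 2 mm. The wrist camera is an equidistant fisheye: a pixel r from the principal point sees the ray r / f radians off the axis. A picture is of the moment at which its call begins: read the wrist's pose just before it. get_calibration takes no time and is no camera call; for the wrist camera it gives the pose at the moment of the call.
- sign_off(): hands the job in, once; it reports no verdict.
The state is a dict: "time_s": time; "qpos": joint angles; "joint_velocities": joint speeds; "effort": joint torques, N m; "tool_pos": TCP position; "tool_rot": TCP orientation; "force": force on the tool from outside, world axes, zero at the start; "wrist_torque": the same for the moment, N m; "grip_width": finger opening in m.
Only numpy, scipy, OpenCV 4.12 (cv2) and the standard library are available. Lean on these libraries where they do the work, as an engineer would, in place of code of your own. Each camera call takes 0.05 s, during which the arm holds its last target.

### The job

Start the transceiver test from the key deck: press the square key, then the round key, then the bar key. Push each one fully down and let it come back up before the next, and do not press the cross-shaped key.

Things in the scene. Friction and masses are not known exactly. Their poses are not given: they have to be found in the camera images.
- square_key_top (a point): Top centre of the square key: square cap, 30 x 30 mm, 12 mm thick, flat, plain white, on a black 58 mm square module. Up, its top is 50 mm above the worktop. It goes straight down 8 mm to a firm stop against a spring needing about 4 N at the bottom, stays 4 mm proud of its module, and springs back when let go; this point moves with it. Down means 5.5 mm or more.
- round_key_top (a point): Top centre of the round key: round disc cap, 32 mm across, 12 mm thick, flat, plain white, on a black 58 mm square module. Height, travel and spring as the square key. The four modules stand in any order in one straight row, 65 mm from centre to centre.
- bar_key_top (a point): Top centre of the bar key: narrow straight bar cap, 44 mm along x and 16 mm along y, 12 mm thick, flat, plain white, on a black 58 mm square module. Height, travel and spring as the square key. All keys' axes are the deck's: x across the row, away from the robot, y along the row.
- cross_key_top (a point): Top centre of the cross key: plus-shaped cap, two crossed bars 40 x 13 mm each, 12 mm thick, flat, plain white, on a black 58 mm square module. Not to be pressed. Height, travel and spring as the square key. All four sit on one fixed aluminium deck, 100 x 301 mm; small loose things lie behind and beside it.

How it is judged (in metres and radians):
On the way, in this order (a step that is already met when the one before it is completed fails the run):
1. the square key is fully down, the other keys up (height (world z) of square_key_top below 0.0445 m and height (world z) of each of round_key_top, bar_key_top, cross_key_top above 0.0475 m), for 0.05 s.
2. the round key is fully down, the other keys up (height (world z) of round_key_top below 0.0445 m and height (world z) of each of square_key_top, bar_key_top, cross_key_top above 0.0475 m), for 0.05 s.
3. the bar key is fully down, the other keys up (height (world z) of bar_key_top below 0.0445 m and height (world z) of each of square_key_top, round_key_top, cross_key_top above 0.0475 m), for 0.05 s.
At the end, for the whole second after the job is handed in: The square, round and bar keys have been pressed fully (at least 5.5 mm of 8 mm) in this order, one at a time, and all four keys are back up (within 2.5 mm of their rest height) (height (world z) of each of square_key_top, round_key_top, bar_key_top, cross_key_top above 0.0475 m); the robot touches nothing.
It fails at once if the cross-shaped key is pressed more than 3.5 mm (height (world z) of cross_key_top below 0.0465 m).
It fails at once if the square key and the round key are pressed at the same time (both more than 3.5 mm) (height (world z) of each of square_key_top, round_key_top below 0.0465 m).
It fails at once if the round key and the bar key are pressed at the same time (both more than 3.5 mm) (height (world z) of each of round_key_top, bar_key_top below 0.0465 m).
It fails at once if the square key and the bar key are pressed at the same time (both more than 3.5 mm) (height (world z) of each of square_key_top, bar_key_top below 0.0465 m).
It also fails if it takes over 35 s, if anything falls off the work surface, if the arm or the gripper's body presses on something with over 40 N, if the wrist force passes 120 N, or if a joint passes its speed limit or range.

## Working session

There is one attempt and no reset: what is moved stays moved. The work goes in short steps, Python scripts to look and compute and a tool call to move; the robot and the scene stay as the last step left them, time stands still between calls to the robot, and variables do not carry over. Pictures are saved under pics/ and viewed, and the job is handed in when it is done.

Besides the shell and the picture viewer there is one more tool, called as name([rows], argument=value, ...), one row to a line, values as JSON. carry_out: Moves the arm, as the interface text tells. Its arguments: {"type":"object","properties":{"translation":{"type":"array","items":{"type":"array","items":{"type":"number"}}},"turn":{"type":"array","items":{"type":"number"}},"gripper":{"type":"array","items":{"type":"number"}},"squeeze":{"type":"number"}},"required":["translation","turn","gripper"]}

```bash
mkdir -p pics
python3 - <<'E'
from cell import telemetry, read_camera, get_calibration
import cv2
o=telemetry.get_obs();print(o)
for n in ("top","scene"):
    c=get_calibration(n);print(n,c)
    cv2.imwrite(f"pics/{n}0.png",read_camera(n)[:,:,::-1])
E
```

```text
{'time_s': 0.0, 'qpos': array([-75.79586625,  18.4390543 ,  -4.01602417,  83.17258597,
         1.29485981,  78.54084023,  -3.25830945]), 'joint_velocities': array([-0.01233133, -0.06808532, -0.04393579,  0.0665083 , -0.05882404,
        0.05489318, -0.11527196]), 'effort': array([-7.84378663e-04, -4.91291428e+01, -4.04379778e-01, -3.12533998e+01,
       -6.38109958e-02,  4.36471333e-02,  1.89954458e-04]), 'tool_pos': array([0.15051661, 0.63179713, 0.22948192]), 'tool_rot': array([1.79994651e+02, 1.07246359e-01, 7.66076897e+01]), 'force': array([ 0.10993434, -0.71927907,  0.17582128]), 'wrist_torque': array([-0.01917305, -0.02119057, -0.03183427]), 'grip_width': 0.08695428718582611}
top {'fx': 382.2115591047648, 'fy': 382.2115591047648, 'cx': 247.9403378153007, 'cy': 186.33933622628868, 'R': array([[ 0.00921751, -0.99992288, -0.00832275],
       [-0.99320668, -0.00818946, -0.11607504],
       [ 0.11599793,  0.00933614, -0.99320558]]), 't': array([0.13419044, 0.48901032, 0.89229094])}
scene {'fx': 451.32845472552333, 'fy': 451.32845472552333, 'cx': 253.48100780764125, 'cy': 184.7909629907924, 'R': array([[ 0.77368091, -0.63333775,  0.01735376],
       [-0.4749584 , -0.59789838, -0.64570276],
       [ 0.41932371,  0.49132558, -0.76339164]]), 't': array([-0.29128237,  0.37845069,  0.64800263])}
```

View pics/top0.png

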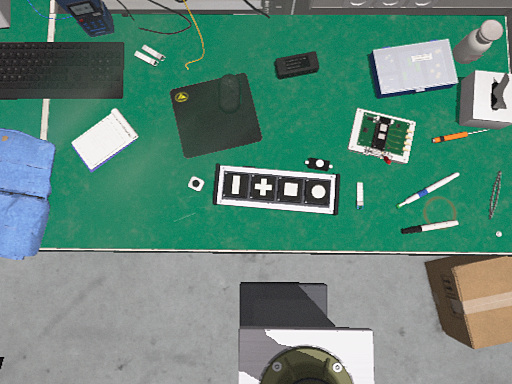

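View pics/scene0.png

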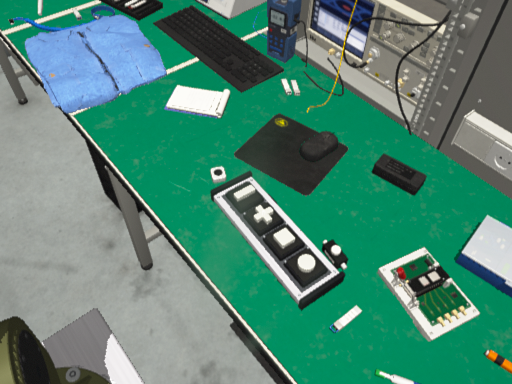

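Top view, left to right (falling y): bar (236,184), cross (263,186), square (290,189), round (318,191). Next I segment the caps and locate them at z = 0.05.

```bash
cat > h.py <<'E'
import numpy as np,cv2
from cell import telemetry, read_camera, get_calibration
def ray(c,u,v,z):
    R,t=np.array(c["R"]),np.array(c["t"]); C=-R.T@t
    d=R.T@np.array([(u-c["cx"])/c["fx"],(v-c["cy"])/c["fy"],1]); return C+d*(z-C[2])/d[2]
def proj(c,X):
    p=np.array(c["R"])@X+np.array(c["t"]); return c["fx"]*p[0]/p[2]+c["cx"],c["fy"]*p[1]/p[2]+c["cy"]
E
python3 - <<'E'
from h import *
for n,b in (("top",(215,168,335,210)),("scene",(220,175,330,290))):
    c=get_calibration(n); im=cv2.imread(f"pics/{n}0.png"); g=im.min(2)
    x0,y0,x1,y1=b
    m=(g>150).astype(np.uint8); 
    k,l,s,ce=cv2.connectedComponentsWithStats(m)
    for i in range(1,k):
        u,v=ce[i]
        if x0<u<x1 and y0<v<y1 and s[i,4]>20:
            print(n,s[i],ce[i].round(1),ray(c,u,v,.05).round(4))
    big=cv2.resize(im[y0-10:y1+10,x0-10:x1+10],None,fx=5 if n=="top" else 4,fy=5 if n=="top" else 4,interpolation=cv2.INTER_CUBIC)
    cv2.imwrite(f"pics/{n}0b.png",big)
E
```

```text
top [ 217  165  119   49 1479] [275.9 189.8] [0.4778 0.0725 0.05  ]
top [232 176   8  18 127] [235.5 184.5] [0.4895 0.1677 0.05  ]
top [255 179  17  17 153] [263.  186.6] [0.485  0.1028 0.05  ]
top [284 183  14  13 161] [290.4 189. ] [0.4799 0.0384 0.05  ]
top [312 185  13  13 139] [318.  191.2] [ 0.4752 -0.0264  0.05  ]
scene [ 214  177  125  124 2109] [273.6 237.1] [0.4638 0.0498 0.05  ]
scene [254 205  19  17 202] [263.1 213.2] [0.484  0.1036 0.05  ]
scene [274 228  21  18 229] [283.8 236.6] [0.4794 0.039  0.05  ]
scene [298 254  17  17 224] [306.  261.8] [ 0.4744 -0.0253  0.05  ]
```

View pics/top0b.png

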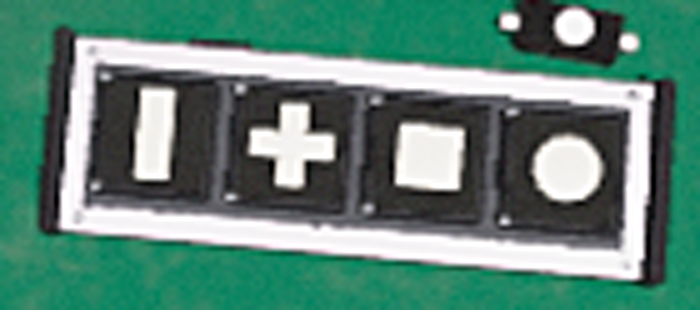

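```bash
cat >> h.py <<'E'
from scipy.spatial.transform import Rotation as Ro
def shift(target):
    o=telemetry.get_obs(); R=Ro.from_euler("xyz",o["tool_rot"],degrees=True).as_matrix()
    return (R.T@(np.array(target)-o["tool_pos"])*100).round(2)
E
python3 - <<'E'
from h import *
for p in [(.3,.52,.2),(.46,.32,.17),(.4797,.0387,.13)]: print(shift(p))
E
```

```text
[-7.41 17.13  2.97]
[-23.16  37.32   6.  ]
[-50.06  45.76  10.05]
```

carry_out([
  [-2.5,5.7,1],
  [-5,11.4,2],
  [-7.4,17.1,3],
  [-11,22,3.5],
  [-15,27,4],
], turn=[0,0,0,0,0], gripper=[0,0,0,0,0], squeeze=10)

```text
time_s: 0.72
tool_pos: [0.3786, 0.4233, 0.19]
tool_rot: [-180.0, 0.0, 76.6]
force: [0.3, 0.7, 0.2]
grip_width: 0.0447
```

Run:
```python
from h import *
for p in [(.46,.32,.17),(.4797,.0387,.13)]: print(shift(p))
print(telemetry.get_obs())
```

```text
[-8.16 10.31  2.  ]
[-35.06  18.75   6.02]
{'time_s': 0.725, 'qpos': array([-55.74533869,   9.74106382,   5.44628415,  98.48375406,
        -0.95962551,  71.85800403,  26.51261358]), 'joint_velocities': array([ 31.37556879, -12.49296213,  18.17279945,  19.30264816,
        -2.32105241,  -6.98175684,  49.51168661]), 'effort': array([ -3.48470382, -39.03776407,  -0.75249966, -30.33742547,
        -0.10079937,   0.43408211,  -0.92077643]), 'tool_pos': array([0.37862512, 0.42328219, 0.1899544 ]), 'tool_rot': array([-1.79990902e+02,  3.70977707e-02,  7.65903079e+01]), 'force': array([0.26562018, 0.67992839, 0.18479554]), 'wrist_torque': array([-0.00802241, -0.05726724,  0.02190446]), 'grip_width': 0.044725782300146455}
```

carry_out([
  [-4,5,1],
  [-8,9.5,2],
  [-13.5,12,3],
  [-19,14,4],
  [-24,15.5,5],
], turn=[0,0,0,0,0], gripper=[0,0,0,0,0])

```text
time_s: 1.35
tool_pos: [0.4726, 0.1532, 0.1401]
tool_rot: [-180.0, 0.0, 76.5]
force: [0.3, -0.9, -0.1]
grip_width: 0.0015
```

Run:
```python
from h import *
for p in [(.4797,.0387,.10)]: print(shift(p))
```

```text
[-10.97   3.36   4.01]
```

carry_out([
  [-5.5,1.7,2],
  [-11,3.4,4],
  [-11,3.4,4],
  [-11,3.4,4],
], turn=[0,0,0,0], gripper=[0,0,0,0])

```text
time_s: 1.85
tool_pos: [0.4801, 0.0414, 0.1006]
tool_rot: [-180.0, -0.0, 76.6]
force: [0.8, -0.5, -0.5]
grip_width: 0.0005
```

Run:
```python
from h import *
print(shift((.4797,.0387,.058)),telemetry.get_obs()["tool_pos"])
c=get_calibration("wrist"); im=read_camera("wrist")[:,:,::-1]; cv2.imwrite("pics/w1.png",im)
im=read_camera("scene")[:,:,::-1]; cv2.imwrite("pics/s1.png",cv2.resize(im[120:320,180:380],None,fx=3,fy=3))
```

```text
[-0.27  0.02  4.26] [0.48011495 0.04138691 0.10060552]
```

View pics/w1.png

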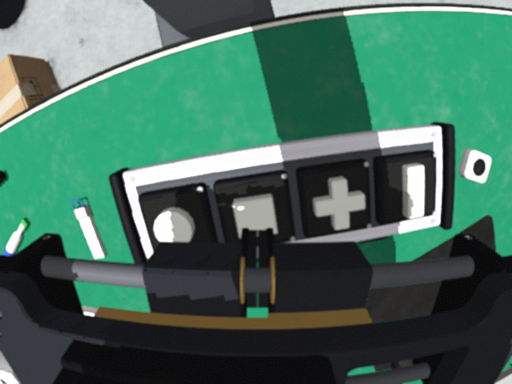

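View pics/s1.png

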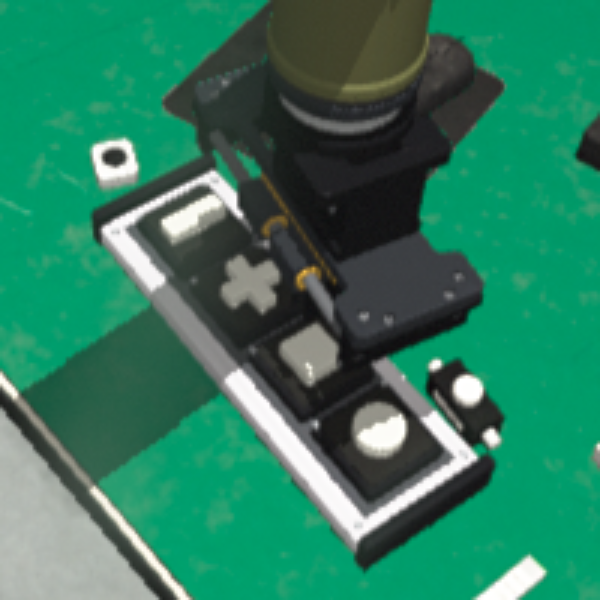

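The fisheye wrist view shows the fingers over the square key (255,215), and the scene view agrees. Lowering now.

carry_out([
  [-0.3,0,1],
  [-0.3,0,3.5],
  [-0.3,0,4.6],
  [-0.3,0,5.1],
  [-0.3,0,5.1],
], turn=[0,0,0,0,0], gripper=[0,0,0,0,0])

```text
time_s: 2.58
tool_pos: [0.4785, 0.0385, 0.0503]
tool_rot: [-179.8, 0.0, 76.6]
force: [-6.3, 0.2, 7.5]
grip_width: 0.0009
```

Run:
```python
from h import *
im=read_camera("scene")[:,:,::-1]; cv2.imwrite("pics/s2.png",cv2.resize(im[120:320,180:380],None,fx=3,fy=3))
o=telemetry.get_obs();print(o["tool_pos"],o["force"])
```

```text
[0.47849334 0.0385334  0.05030689] [-5.99106481  0.73562559  7.38749966]
```

View pics/s2.png

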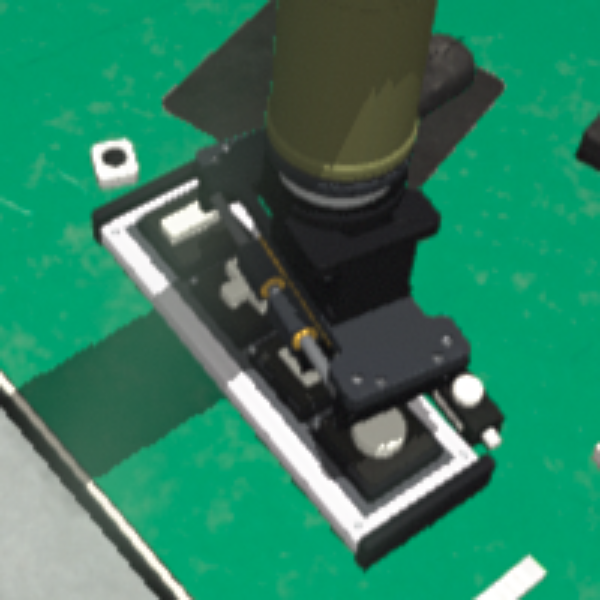

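The square cap sits visibly lower, the tip is at about 42 mm and the force is 7.4 N, so the key is at its stop. Lifting.

carry_out([
  [0,0,-1],
  [0,0,-3],
  [0,0,-4],
  [0,0,-4],
], turn=[0,0,0,0], gripper=[0,0,0,0])

```text
time_s: 3.12
tool_pos: [0.4805, 0.0382, 0.0907]
tool_rot: [179.9, -0.1, 76.6]
force: [-0.2, -1.0, -0.6]
grip_width: 0.0008
```

Run:
```python
from h import *
print(shift((.4748,-.0259,.09)),telemetry.get_obs()["tool_pos"])
im=read_camera("scene")[:,:,::-1]; cv2.imwrite("pics/s3.png",cv2.resize(im[120:320,180:380],None,fx=3,fy=3))
```

```text
[-6.37  0.93  0.06] [0.48048379 0.03818713 0.0906553 ]
```

View pics/s3.png

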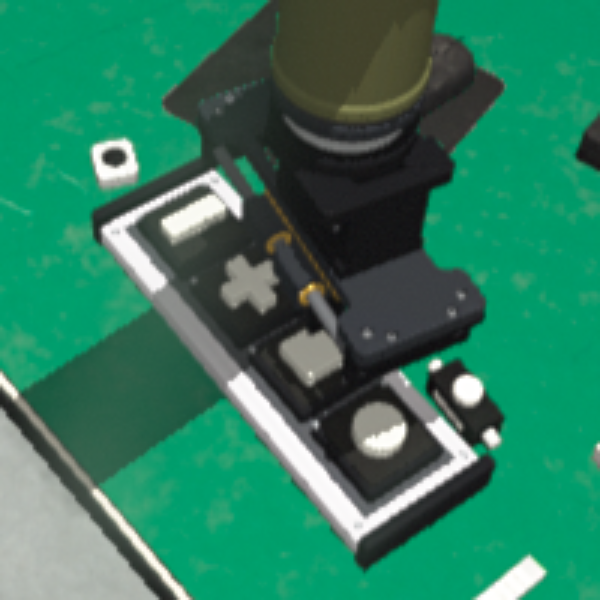

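The square key has come back up. Moving to the round key.

carry_out([
  [-3,0.5,0],
  [-6,0.9,0],
  [-6.4,0.9,0],
  [-6.4,0.9,0],
], turn=[0,0,0,0], gripper=[0,0,0,0])

```text
time_s: 3.68
tool_pos: [0.4732, -0.0259, 0.0892]
tool_rot: [-180.0, -0.0, 76.6]
force: [0.4, 0.8, 0.1]
grip_width: 0.0004
```

Run:
```python
from h import *
print(shift((.4748,-.0259,.05)),telemetry.get_obs()["tool_pos"])
```

```text
[0.03 0.16 3.92] [ 0.47319043 -0.0258548   0.08922354]
```

carry_out([
  [0,0.1,1],
  [0,0.1,2.8],
  [0,0.1,3.6],
  [0,0.1,4.1],
  [0,0.1,4.1],
], turn=[0,0,0,0,0], gripper=[0,0,0,0,0])

```text
time_s: 4.3
tool_pos: [0.4739, -0.0254, 0.05]
tool_rot: [-179.8, -0.1, 76.7]
force: [-7.2, 1.7, 14.6]
grip_width: 0.0005
```

Run:
```python
from h import *
im=read_camera("scene")[:,:,::-1]; cv2.imwrite("pics/s4.png",cv2.resize(im[120:320,180:380],None,fx=3,fy=3))
o=telemetry.get_obs();print(o["tool_pos"],o["force"])
```

```text
[ 0.4738796  -0.02541265  0.04999753] [-7.48806819  1.65896854 14.46079788]
```

View pics/s4.png

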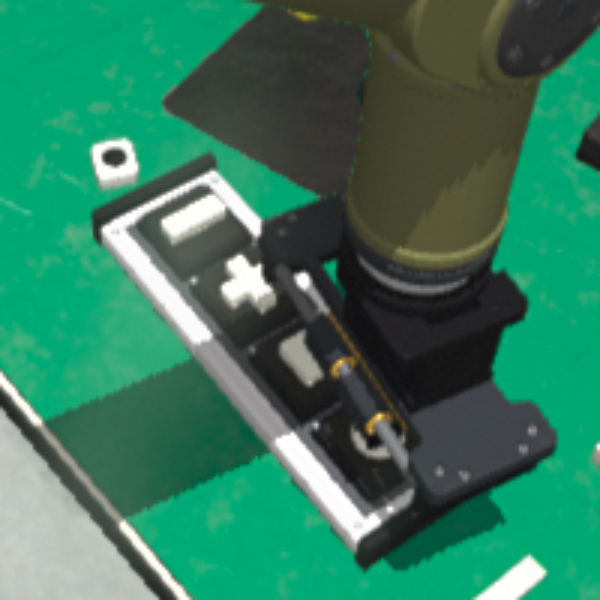

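The round key is at its stop (14.5 N) and the others are up. Lifting, then crossing well above the cross key.

carry_out([
  [0,0,-1],
  [0,0,-4],
  [0,0,-6],
  [0,0,-6],
], turn=[0,0,0,0], gripper=[0,0,0,0])

```text
time_s: 4.85
tool_pos: [0.476, -0.0264, 0.1102]
tool_rot: [179.8, -0.1, 76.6]
force: [-0.7, -0.8, 0.5]
grip_width: 0.0006
```

Run:
```python
from h import *
print(shift((.4890,.1678,.11)),telemetry.get_obs()["tool_pos"])
```

```text
[19.19 -3.22  0.03] [ 0.47598058 -0.02638184  0.11015158]
```

carry_out([
  [5,-0.8,0],
  [10,-1.7,0],
  [15,-2.5,0],
  [19.2,-3.2,0],
  [19.2,-3.2,0],
], turn=[0,0,0,0,0], gripper=[0,0,0,0,0])

```text
time_s: 5.48
tool_pos: [0.4867, 0.1716, 0.1073]
tool_rot: [-179.9, 0.0, 77.0]
force: [0.2, -0.5, 0.5]
grip_width: 0.0008
```

carry_out([
  [0,0,0.5],
  [0,0,1],
  [0,0,2],
  [0,0,3],
  [0,0,3],
], turn=[0,0,0,0,0], gripper=[0,0,0,0,0])

```text
time_s: 6.1
tool_pos: [0.487, 0.167, 0.0775]
tool_rot: [-179.9, 0.1, 76.6]
force: [-0.2, 0.1, 0.4]
grip_width: 0.0005
```

Run:
```python
from h import *
print(shift((.4890,.1678,.05)),telemetry.get_obs()["tool_pos"])
im=read_camera("wrist")[:,:,::-1]; cv2.imwrite("pics/w5.png",im)
im=read_camera("scene")[:,:,::-1]; cv2.imwrite("pics/s5.png",cv2.resize(im[120:320,180:380],None,fx=3,fy=3))
```

```text
[0.13 0.18 2.75] [0.48697434 0.1670344  0.07749036]
```

View pics/w5.png

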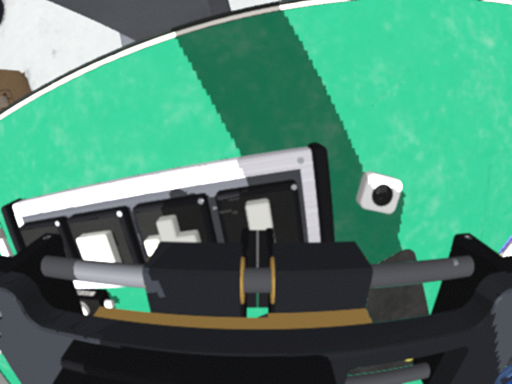

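View pics/s5.png

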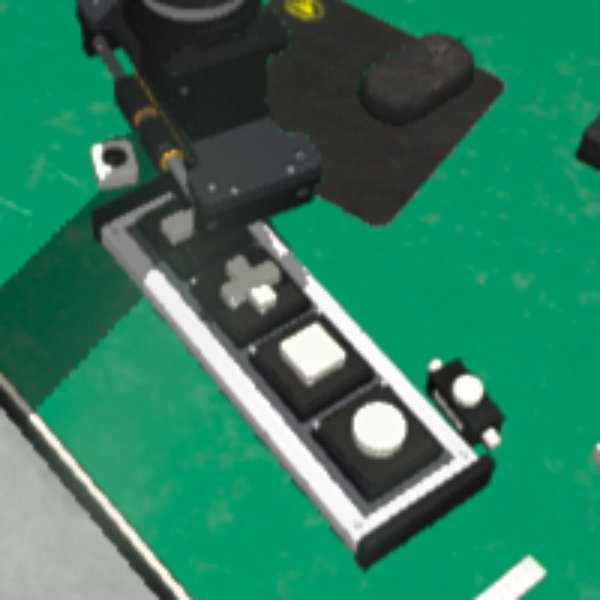

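In the wrist view the fingers are over the bar key (258,215), and the scene view shows the round and square keys up. Pressing.

carry_out([
  [0.1,0.1,1],
  [0.1,0.1,2],
  [0.1,0.1,2.5],
  [0.1,0.1,2.9],
  [0.1,0.1,2.9],
], turn=[0,0,0,0,0], gripper=[0,0,0,0,0])

```text
time_s: 6.82
tool_pos: [0.4888, 0.1684, 0.0503]
tool_rot: [-179.9, 0.0, 76.6]
force: [-3.4, -0.4, 6.2]
grip_width: 0.0005
```

Run:
```python
from h import *
im=read_camera("scene")[:,:,::-1]; cv2.imwrite("pics/s6.png",cv2.resize(im[120:320,180:380],None,fx=3,fy=3))
o=telemetry.get_obs();print(o["tool_pos"],o["force"])
```

```text
[0.48879694 0.1684119  0.0503146 ] [-1.8774442  -1.29427108  6.08584098]
```

View pics/s6.png

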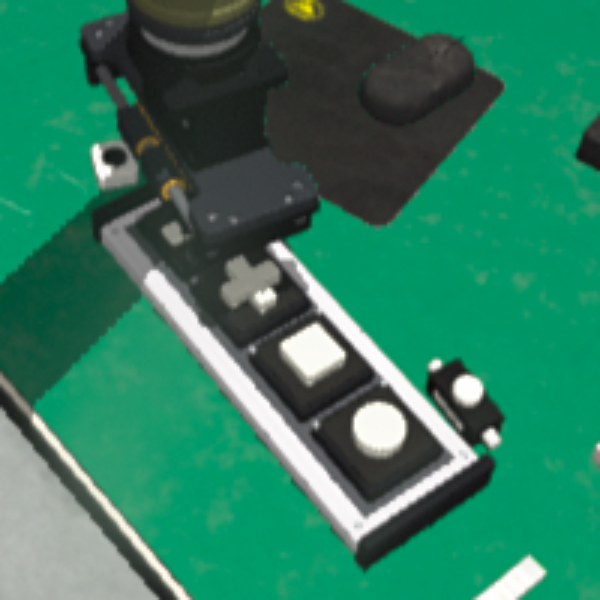

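The bar key is down (6 N). I'll add a slightly firmer push to be sure, then lift.

carry_out([
  [0,0,0.1],
  [0,0,0.1],
  [0,0,-1.5],
  [0,0,-5],
  [0,0,-8],
], turn=[0,0,0,0,0], gripper=[0,0,0,0,0])

```text
time_s: 7.5
tool_pos: [0.4891, 0.1683, 0.1311]
tool_rot: [180.0, -0.0, 76.6]
force: [0.7, 0.5, -0.6]
grip_width: 0.0003
```

carry_out([
  [0,0,-2],
  [0,0,-2],
  [0,0,-2],
], turn=[0,0,0], gripper=[0,0,0])

```text
time_s: 7.88
tool_pos: [0.4885, 0.1682, 0.1489]
tool_rot: [-179.9, 0.0, 76.6]
force: [-0.5, -0.1, 0.6]
grip_width: 0.0006
```

Run:
```python
from h import *
im=read_camera("scene")[:,:,::-1]; cv2.imwrite("pics/s7.png",cv2.resize(im[120:320,180:380],None,fx=3,fy=3))
o=telemetry.get_obs();print(o["tool_pos"],o["force"],o["time_s"])
```

```text
[0.48825242 0.16810309 0.14855302] [-0.3136515   0.36087404  0.48120336] 7.925
```

View pics/s7.png

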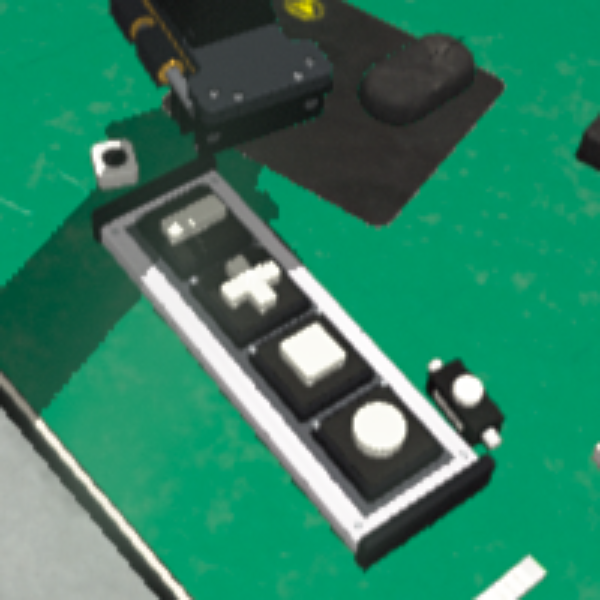

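All four keys are up and the arm is clear.

```bash
python3 -c "
from cell import sign_off
print(sign_off())"
```

```text
the job is handed in; nothing more can be done
None
```

I pressed the square, round and bar keys in that order with the closed fingertips, and lifted well clear after each. The job was handed in at about 7.9 s of the 35 s limit; the hand-in reports no verdict.

| Key | Fingertip height when pressed | Measured upward force |
|---|---|---|
| Square | about 42.3 mm | 7.4 N |
| Round | about 42.0 mm | 14.5 N |
| Bar | about 42.3 mm | 6.1 N, then pushed 1 mm further before lifting |

- **Pressed fully:** each height is under the 44.5 mm limit and each force is over the 4 N spring. These heights come from the measured tool position, which scattered by 1–2 mm during moves, so the forces and pictures back them up.
- **Final picture:** all four keys are up, the cross key was never touched, and the arm is about 9 cm above the deck reading roughly zero force.
- **Unexpected reading:** there was a sideways force of 2–7 N during the presses, probably friction at the fingertips. No check failed.

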